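Secure the hearing-test kit tray and present it level over the client's folder

ROBOT

A 6-joint arm with a two-finger parallel gripper is mounted at the origin on a cart in front of the work surface, level with it; the furniture and walls round the work are solid. World frame = base frame: x ahead of the robot, y to its left, z up, the work surface at z = 0. Lengths are in m, angles in rad, forces in N, time in s.
With the tool pointing down it reaches from about 0.375 to 0.925 m from the base axis. Payload 5.7 kg.
Tool frame: the origin (TCP) lies on the front face of the gripper's body, between the roots of the fingers; the fingertips stand 80 mm ahead of it and the grasp point (between the pads) lies 61 mm ahead of it (r.hold_point_z is the distance from the TCP to the grasp point, in m); z points along the fingers, y is the line along which they close (so a half turn about z gives the same grasp; the last joint's range is limited). The gripper opens to 88 mm and grips with 3 to 60 N. Pads are 20 mm wide; open, the fingers measure 115 mm over their backs; the gripper's body (75 mm by 178 mm) begins 61 mm behind the grasp point.
Start: joints at [1.103, 0.359, 1.51, -0, 1.272, -0.115], TCP at [0.207, 0.563, 0.303] pointing down, gripper open.
Joint ranges: [-2.97, 2.97], [-1.01, 2.36], [0.21, 2.38], [-0.96, 4.11], [0.2, 2.71], [-2.98, 2.98]. Speed limits (rad/s): [2.39, 2.39, 3.14, 3.14, 3.14, 3.14].

INTERFACE

Orientations are given as a rotation vector (axis times angle).
In Python, from plant import readout, viewer, finish_job, r gives the robot as it stands.
- The arm moves only by the shell command python3 -m pendant 'ROWS' [FORCE]. ROWS is JSON, one flat list of numbers, 5 for each row, row after row: the shift along the world's x, y, z in mm, then the turn about the world's z in degrees, then the opening, from -1 (shut) to 1 (fully open). In form: [x, y, z, yaw, claw, x, y, z, yaw, claw, ...]. A call has 1 to 20 rows; each row shifts and turns the commanded pose from where the row before left it; what a row does not reach is not made up. A row lasts 1/8 s, in which the tool goes at most 62.5 mm and 10.7 degrees, less where a joint would pass 70% of its speed; a pose out of reach is approached as far as the arm can. A call with a gripper value outside its range is refused whole. The fingers move at their own pace and stop on an object; FORCE is the grip in N (left out, the last holds). Time passes only in rows, so rows that do not move let the fingers close. It gives the time, the measured TCP pose, the force, the opening and the grip force at its end, in the units of the state.
- readout.get_obs(): the state, without advancing time (a new reading comes with each control period).
- viewer.snapshot(name): name is "scene" or "side" or "wrist"; returns a dict with "image" (384x512x3 uint8, blue, green, red), "range_z" (384x512 float32, m along the optical axis (not along the pixel's ray), 0 where there is no reading), "mtx" (3x3 intrinsics, pixels), "eye" and "rotation" of the camera in the world. Camera axes: x right, y down, z forward; pixel columns grow to the right and rows downward; lengths in m; the calibration is good to about 2 mm. A picture is of the moment at which its call begins.
- finish_job(): hands the job in; it is judged then, once.
The state is a dict: "time_s": time; "qpos": joint angles; "joint_velocities": joint speeds; "tau": joint torques, N m; "position": TCP position; "tool_rot": TCP orientation; "ft_force": force on the tool from outside, world axes, zero at the start; "wrist_torque": the same for the moment, N m; "grip_width": opening from 0.0 (shut) to 1.0 (fully open); "grasp_force": force on a finger pad.
Only numpy, scipy, OpenCV 4.12 (cv2) and the standard library are available. Lean on these libraries where they do the work, as an engineer would, in place of code of your own. Each camera call takes 0.05 s, during which the arm holds its last target. There are 200 camera calls.

TASK

Get the blue kit tray ready for the next child's hearing test: while it still rests on its wooden stand, turn the red turnbutton until its bar lies fully over the clear ear-tip insert. Then pick the tray up and carry it upright, so that the loose glass ball never leaves its shallow pocket, to the brown card folder, and finish while holding it still and level, centred above the folder with its underside about 10 cm over the desk; do not put it down or let go. Leave the jar and the stapler where they are.

Things in the scene. Friction and masses are not known exactly. Their poses are not given: they have to be found in the camera images.
- kit_tray: Loose open blue plastic tray, 100 mm (its x) by 250 mm (its y), rim 14 mm high, floor 4 mm thick, about 0.45 kg. Origin: centre of its underside; z up. Along its y: the turnbutton pivot at -108 mm, the clear ear-tip insert at -70 mm, the handle at 0, the yellow ball pocket at +80 mm.
- stand: Fixed wooden stand, 126 mm (its x) x 276 mm (its y), on which the tray rests at the start, the tray's axes along its own. Its top, and so the tray's underside, is 14 mm above the desk; low stops (to 22 mm above the desk) surround the tray with 3 mm play, so lift the tray straight up. Origin: centre of its underside, on the desk.
- handle (a point): Centre of the tray's white handle bar, 69 mm above the tray's underside on the tray's centre. The bar runs along the tray's y: 82 mm long, 14 mm thick (tray x), 18 mm high (60 to 78 mm above the underside), on two posts at y = -34 and +34 mm; free space below the bar between the posts. Grip it across its 14 mm thickness.
- turnbutton_grip (a point): Grip point of the red turnbutton, on its upright pivot axis, 52 mm above the tray's underside. The upright thumb fin is 10 mm thick, 30 mm long along the bar, from 36 to 62 mm above the underside, centred on the pivot. Below it the flat bar (14 mm wide, 30 to 36 mm above the underside) reaches 36 mm from the pivot on its long end and 10 mm on the other.
- turnbutton (a joint): Angle of the turnbutton about the upright pivot (rad). 0: the long end of the bar points along the tray's +y and lies over the insert (locked). It grows counter-clockwise seen from above; at pi/2 the long end points to the tray's -x and the insert is free. Stops at -0.05 and 1.65. Stays where it is left; about 0.025 N m turns it.
- ear_tip_insert: Loose clear divided ear-tip tray, 30 x 36 x 24 mm, 0.03 kg, standing in the kit tray's recess with 1.5 mm play, its top 28 mm above the kit tray's underside. Origin: centre of its underside.
- recess (a point): Where the origin of the insert belongs: floor of its recess in the kit tray, 4 mm above the tray's underside.
- play_ball_center (a point): Centre of the loose green glass ball, 30 mm across, about 35 g. It lies in the yellow pocket and can roll about 11 mm off its centre.
- pocket (a point): Centre of the ball when it lies in the middle of the pocket, 21 mm above the tray's underside. The pocket is round, 42 mm wide inside, with a rim only 4 mm high above its floor (6 mm above the tray's floor): tipping by about 40 degrees or a hard jerk lets the ball out.
- folder: Brown card folder lying on the desk, fixed (its top at most 10 mm above the desk), 240 mm (its x) x 160 mm (its y) x 8 mm. Origin: centre of its underside.
- ear_tip_jar: Bystander: lidded jar of foam ear tips, 49 mm across, 57 mm high. Origin: centre of its underside.
- desk_stapler: Bystander: dark stapler, 135 x 36 x 50 mm, long along its x. Origin: centre of its underside.

How it is judged:
On the way, in this order (a step that is already met when the one before it is completed fails the run):
1. the turnbutton is turned over the insert while the tray rests on its stand (value of joint turnbutton below 0.2 rad and height (world z) of kit_tray below 0.02 m and distance between ear_tip_insert and recess below 0.01 m), for 0.2 s.
2. the tray is lifted with the ball in its pocket (value of joint turnbutton below 0.2 rad and height (world z) of kit_tray above 0.05 m and contact force between the fingers and kit_tray above 1 N and distance between play_ball_center and pocket below 0.018 m), for 0.2 s.
At the end, for the whole second after the job is handed in: The gripper holds the tray still, within 7 degrees of level, its centre within 40 mm of the folder's centre and its underside 65 to 160 mm above the desk; the turnbutton is within 0.2 rad of locked, the insert is in its recess and the ball in its pocket (horizontal distance between kit_tray and folder below 0.04 m and height (world z) of kit_tray between 0.065 and 0.16 m and angle between kit_tray's own z axis and vertical below 0.12 rad and value of joint turnbutton below 0.2 rad and distance between ear_tip_insert and recess below 0.01 m and distance between play_ball_center and pocket below 0.018 m and contact force between the fingers and kit_tray above 1 N and linear speed of kit_tray below 0.03 m/s and angular speed of kit_tray below 0.2 rad/s); the arm keeps its last pose, push and grip.
It fails at once if the ball leaves its pocket (distance between play_ball_center and pocket above 0.028 m).
It fails at once if the tray is tipped more than 23 degrees (angle between kit_tray's own z axis and vertical above 0.4 rad).
It fails at once if the tray is lifted before the turnbutton is locked (height (world z) of kit_tray above 0.04 m and value of joint turnbutton above 0.35 rad).
It fails at once if the jar or the stapler is pushed away (30 mm) (distance of any of ear_tip_jar, desk_stapler from where it was at the start of the episode above 0.03 m).
It also fails if it takes over 58 s, if anything falls off the work surface, if the arm or the gripper's body presses on something with over 40 N, if the wrist force passes 120 N, or if a joint passes its speed limit or range.

## Working session

There is one attempt and no reset: what is moved stays moved. The work goes in short steps, Python scripts to look and compute and a shell command to move; the robot and the scene stay as the last step left them, time stands still between calls to the robot, and variables do not carry over. Pictures are saved under pics/ and viewed, at most 10 in all, crops included, and the job is handed in when it is done.

```bash
mkdir -p pics; ls
cat > h.py <<'E'
import numpy as np,cv2,json
from plant import readout,viewer,r
def snap(n):
    s=viewer.snapshot(n); np.savez(f'/tmp/{n}.npz',**s); return s
def pts(s):
    z=s["range_z"];K=np.array(s["mtx"]);v,u=np.indices(z.shape)
    p=np.stack([(u-K[0,2])/K[0,0]*z,(v-K[1,2])/K[1,1]*z,z],-1)
    R=np.array(s["rotation"])
    if R.shape!=(3,3): R=cv2.Rodrigues(R.astype(float))[0]
    return p@R.T+np.array(s["eye"])
E
python3 - <<'E'
from h import *
a=snap("scene");b=snap("side")
cv2.imwrite("pics/a.png",a["image"]);cv2.imwrite("pics/b.png",b["image"])
print(a["eye"],a["rotation"],b["eye"],b["rotation"],a["mtx"])
print(readout.get_obs())
E
```

```text
pics
[-0.15864276 -0.42584019  0.75486054] [-1.99423906  1.10746375 -0.55606882] [-0.01243383  1.12656526  0.74766938] [-0.65049167  2.39160505 -1.46250436] [[381.72012091   0.         261.08881173]
 [  0.         381.72012091 202.83995609]
 [  0.           0.           1.        ]]
{'time_s': 0.1, 'qpos': array([ 1.10288830e+00,  3.59423519e-01,  1.51131668e+00,  2.53068241e-05,
        1.27247463e+00, -1.15087750e-01]), 'joint_velocities': array([-0.00035949, -0.00215923, -0.00410208,  0.00011383, -0.00102248,
        0.00079795]), 'tau': array([ 2.03433960e-04, -5.16357458e+01, -2.71407741e+01,  6.76271366e-02,
        2.75490177e-02,  3.31614569e-05]), 'position': array([0.20710253, 0.56261154, 0.30190203]), 'tool_rot': array([-5.51264212e-01, -3.09235053e+00,  2.42930875e-03]), 'ft_force': array([-0.12928922, -0.24925384, -0.54516687]), 'wrist_torque': array([-0.02266734, -0.00128609, -0.01670443]), 'grasp_force': 0.0, 'grip_width': 0.9997451212098899}
```

View pics/a.png

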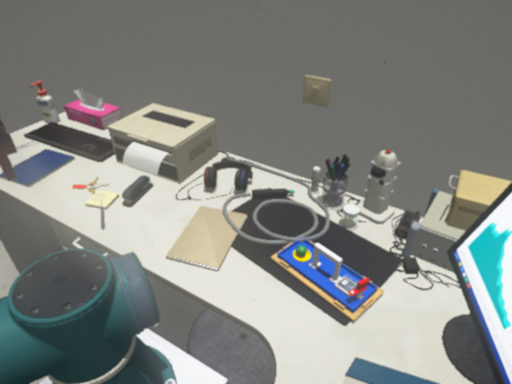

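View pics/b.png

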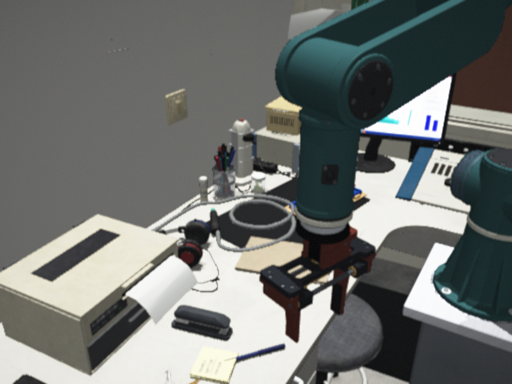

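The scene view shows the tray around (328,275), with the red button at (355,290), the ball at (302,253) and the handle at (327,260). The folder is at (208,237). In the side view the arm hides the tray.

Run:
```python
from h import *
s=dict(np.load('/tmp/scene.npz'));P=pts(s);hsv=cv2.cvtColor(s["image"],cv2.COLOR_BGR2HSV)
H,S,V=cv2.split(hsv)
roi=np.zeros(H.shape,bool);roi[225:325,255:400]=1
def rep(n,m):
    m=m&(s["range_z"]>0);q=P[m];print(n,m.sum(),q.mean(0).round(4),np.percentile(q,[2,98],axis=0).round(3).tolist());return q
blue=rep('blue',roi&(H>100)&(H<130)&(S>130))
red=rep('red',roi&((H<8)|(H>172))&(S>140))
wh=rep('white',roi&(S<50)&(V>130)&(P[...,2]>.06)&(P[...,2]<.12))
gr=rep('ball',roi&(H>35)&(H<90)&(S>100))
wood=rep('wood',roi&(H>8)&(H<25)&(S>80))
for n,q in(('blue',blue),('white',wh),('redfin',red[red[:,2]>.055]),('wood',wood)):
    print(n,cv2.minAreaRect(q[:,:2].astype(np.float32)*1000))
print(red[red[:,2]>.055].round(3)[::3].tolist())
roi[:]=0;roi[195:275,160:255]=1
f=roi&(H>8)&(H<25)&(S>50)
n,l,st,c=cv2.connectedComponentsWithStats(f.astype(np.uint8));k=1+st[1:,4].argmax()
q=rep('folder',l==k);print(cv2.minAreaRect(q[:,:2].astype(np.float32)*1000))
cv2.imwrite("pics/c.png",cv2.resize(s["image"][230:325,260:390],None,fx=6,fy=6,interpolation=2))
```

```text
blue 1624 [ 0.4967 -0.2174  0.021 ] [[0.433, -0.335, 0.016], [0.571, -0.093, 0.031]]
red 117 [ 0.4688 -0.3156  0.0616] [[0.445, -0.325, 0.047], [0.487, -0.301, 0.078]]
white 180 [ 0.5021 -0.2167  0.0902] [[0.49, -0.253, 0.082], [0.517, -0.177, 0.095]]
ball 54 [ 0.5208 -0.1355  0.0452] [[0.514, -0.146, 0.038], [0.528, -0.123, 0.051]]
wood 800 [ 0.4558 -0.2391  0.0144] [[0.414, -0.354, 0.004], [0.526, -0.071, 0.023]]
blue ((503.6528015136719, -214.03125), (249.66415405273438, 101.1468505859375), 75.04673767089844)
white ((503.44287109375, -214.2118682861328), (80.55165100097656, 15.006370544433594), 74.57018280029297)
redfin ((476.4082946777344, -318.6205749511719), (9.11262035369873, 30.40254783630371), 64.9266357421875)
wood ((505.31341552734375, -208.75540161132812), (286.3351135253906, 127.96409606933594), 75.55724334716797)
[[0.492, -0.321, 0.074], [0.485, -0.323, 0.079], [0.481, -0.317, 0.076], [0.483, -0.324, 0.077], [0.473, -0.313, 0.076], [0.478, -0.318, 0.075], [0.484, -0.326, 0.074], [0.472, -0.316, 0.076], [0.477, -0.321, 0.075], [0.466, -0.311, 0.075], [0.47, -0.316, 0.075], [0.476, -0.322, 0.073], [0.464, -0.311, 0.074], [0.466, -0.318, 0.076], [0.476, -0.323, 0.07], [0.464, -0.314, 0.073], [0.472, -0.319, 0.068], [0.465, -0.312, 0.067], [0.469, -0.318, 0.067], [0.471, -0.318, 0.061], [0.471, -0.319, 0.058], [0.467, -0.318, 0.057], [0.463, -0.315, 0.057]]
folder 2480 [0.448  0.1337 0.0112] [[0.353, 0.048, 0.008], [0.558, 0.218, 0.014]]
((466.9672546386719, 135.16897583007812), (231.1169891357422, 152.8350372314453), 14.95835018157959)
```

View pics/c.png

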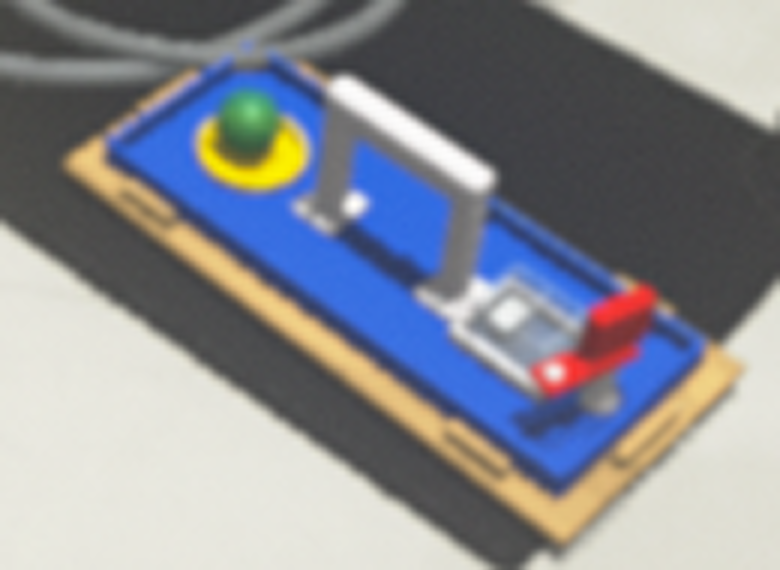

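The crop shows the long end of the bar, with its white dot at (552,372), pointing to the tray's -x. That puts the button at about 1.4 rad, with the pivot near (0.476,-0.318). Next I'll check what's around it for clearance.

Run:
```python
from h import *
s=dict(np.load('/tmp/scene.npz'));P=pts(s)
for u,v in[(460,260),(465,300),(475,345),(500,370),(352,212),(378,195),(430,245),(410,265),(408,230),(140,190),(470,195)]:print(u,v,P[v,u].round(3))
m=(P[...,2]>.12)&(s["range_z"]>0)&(P[...,0]>.25)&(P[...,0]<.75)&(np.abs(P[...,1]+.1)<.6)
print(m.sum());q=P[m];
if len(q):
  d=np.hypot(q[:,0]-.476,q[:,1]+.319);print(q[d.argsort()[:200:20]].round(3).tolist())
```

```text
460 260 [ 0.555 -0.488  0.166]
465 300 [ 0.618 -0.539  0.   ]
475 345 [ 0.481 -0.574  0.02 ]
500 370 [ 0.35  -0.593  0.138]
352 212 [ 0.728 -0.196  0.056]
378 195 [ 0.805 -0.243  0.089]
430 245 [ 0.686 -0.422  0.072]
410 265 [ 0.635 -0.395  0.028]
408 230 [ 0.768 -0.354  0.031]
140 190 [0.521 0.469 0.008]
470 195 [ 0.736 -0.465  0.218]
9746
[[0.557, -0.476, 0.15], [0.546, -0.483, 0.154], [0.552, -0.481, 0.157], [0.584, -0.463, 0.15], [0.542, -0.487, 0.151], [0.551, -0.484, 0.156], [0.529, -0.493, 0.144], [0.541, -0.489, 0.156], [0.591, -0.462, 0.156], [0.52, -0.498, 0.152]]
```

```bash
python3 -m pendant '[50,-50,0,-5,1, 50,-37,0,0,1, 50,-38,0,0,1, 50,-38,0,0,1, 50,-38,0,0,1, 20,-55,0,0,1, 0,-60,0,0,1, 0,-60,0,0,1, 0,-60,0,0,1, 0,-60,0,0,1, 0,-60,0,0,1, 0,-60,0,0,1]'
```

```text
time_s: 1.6
position: [0.4703, -0.0484, 0.3025]
tool_rot: [-0.686, -3.066, 0.0]
ft_force: [1.2, -1.2, 0.3]
grip_width: 1.001
grasp_force: 0.0
```

```bash
python3 -m pendant '[0,-55,0,0,0.2, 0,-55,0,0,0, 0,-55,0,0,0, 0,-50,-20,0,0, 0,-30,-30,0,0, 0,-20,-32,0,0, 0,0,0,0,0, 0,0,0,0,0,0,0,0,0,0]'
python3 - <<'E'
from h import *
s=snap("wrist");P=pts(s);H,S,V=cv2.split(cv2.cvtColor(s["image"],cv2.COLOR_BGR2HSV))
print(s["eye"],s["range_z"].max())
m=((H<8)|(H>172))&(S>140)&(s["range_z"]>0)&(P[...,2]>.015)&(P[...,2]<.1);q=P[m];f=q[q[:,2]>.07]
print('fin',len(f),cv2.minAreaRect(f[:,:2].astype(np.float32)*1000), np.percentile(f[:,2],95))
b=q[(q[:,2]<.06)];print('bar',len(b),b[:,:2].min(0),b[:,:2].max(0))
w=P[(S<60)&(V>120)&(P[...,2]>.08)&(P[...,2]<.1)&(s["range_z"]>0)];print('handle',len(w),cv2.minAreaRect(w[:,:2].astype(np.float32)*1000) if len(w) else 0)
cv2.imwrite("pics/d.png",s["image"])
E
```

```text
time_s: 2.72
position: [0.4714, -0.311, 0.222]
tool_rot: [0.684, 3.064, -0.001]
ft_force: [-0.4, 0.7, -0.1]
grip_width: 0.5
grasp_force: 0.0
[ 0.41232641 -0.28280456  0.30410954] 0.35813272
fin 308 ((476.2189636230469, -314.923583984375), (9.906558990478516, 27.925155639648438), 58.95015335083008) 0.07704682552724593
bar 299 [ 0.44416699 -0.32255393] [ 0.47919027 -0.29263555]
handle 1453 ((504.76080322265625, -211.08746337890625), (79.71613311767578, 13.27479076385498), 74.2558822631836)
```

View pics/d.png

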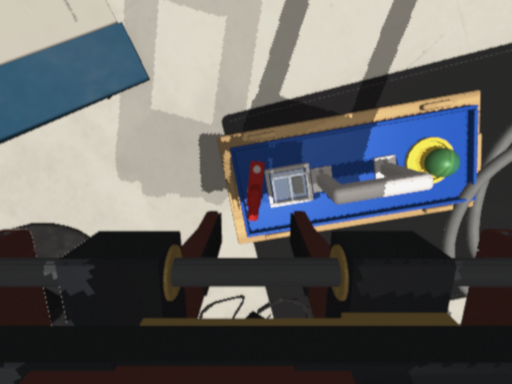

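The wrist view shows the fin at (255,190) with the bar dot at (257,168), and the handle and ball in place. The shift to the fin is about (+5,-5) mm with a turn of about -4°.

```bash
python3 -m pendant '[3,-3,0,-2,0, 2,-2,0,-2,0, 0,0,-25,0,0, 0,0,-25,0,0, 0,0,-20,0,0, 0,0,-14,0,0,0,0,0,0,0,0,0,0,0,0]'
```

```text
time_s: 3.78
position: [0.4762, -0.317, 0.1372]
tool_rot: [0.792, 3.039, -0.001]
ft_force: [0.2, -0.6, -0.7]
grip_width: 0.501
grasp_force: 0.0
```

```bash
python3 -m pendant '[0,0,0,0,-0.4, 0,0,0,0,-0.7,0,0,0,0,-0.9,0,0,0,0,-0.9,0,0,0,0,-0.9,0,0,0,0,-0.9,0,0,0,0,-0.9]' 8
```

```text
time_s: 4.65
position: [0.4759, -0.3162, 0.1368]
tool_rot: [0.792, 3.04, 0.001]
ft_force: [1.2, 4.0, 5.4]
grip_width: 0.112
grasp_force: 8.0
```

```bash
python3 -m pendant '[0,0,0,-7,-0.9,0,0,0,-7,-0.9,0,0,0,-7,-0.9,0,0,0,-7,-0.9,0,0,0,-7,-0.9,0,0,0,-7,-0.9,0,0,0,-7,-0.9,0,0,0,-7,-0.9,0,0,0,-7,-0.9,0,0,0,-7,-0.9,0,0,0,-7,-0.9,0,0,0,0,-0.9,0,0,0,0,-0.9]'
```

```text
time_s: 6.28
position: [0.4764, -0.3161, 0.1368]
tool_rot: [2.513, 1.885, 0.002]
ft_force: [2.7, 5.4, 4.4]
grip_width: 0.114
grasp_force: 8.0
```

```bash
python3 -m pendant '[0,0,0,0,-0.3,0,0,0,0,0,0,0,0,0,0,0,0,0,0,0,0,0,30,0,0,0,0,45,0,0,0,0,45,0,0,0,30,0,0,0,0,0,0,0,0,0,0,0,0,0]'
python3 - <<'E'
from h import *
s=snap("wrist");P=pts(s);H,S,V=cv2.split(cv2.cvtColor(s["image"],cv2.COLOR_BGR2HSV))
m=((H<8)|(H>172))&(S>140)&(s["range_z"]>0)&(P[...,2]>.015)&(P[...,2]<.1);q=P[m];f=q[q[:,2]>.07]
if len(f): print('fin',len(f),cv2.minAreaRect(f[:,:2].astype(np.float32)*1000))
b=q[(q[:,2]<.06)];
if len(b): print('bar',len(b),b[:,:2].min(0),b[:,:2].max(0))
w=P[(S<60)&(V>120)&(P[...,2]>.08)&(P[...,2]<.1)&(s["range_z"]>0)];print('handle',len(w),cv2.minAreaRect(w[:,:2].astype(np.float32)*1000) if len(w) else 0)
cv2.imwrite("pics/e.png",s["image"])
s=snap("scene");cv2.imwrite("pics/e2.png",s["image"])
E
```

```text
time_s: 7.52
position: [0.4756, -0.2869, 0.2563]
tool_rot: [-2.512, -1.886, 0.001]
ft_force: [0.6, 0.4, -0.7]
grip_width: 0.499
grasp_force: 0.0
fin 233 ((477.1042175292969, -315.1977233886719), (27.577041625976562, 9.42152214050293), 74.01273345947266)
bar 227 [ 0.46917724 -0.3226451 ] [ 0.49161476 -0.28099287]
handle 1412 ((504.8832702636719, -212.241943359375), (81.69731140136719, 13.1905517578125), 74.5028305053711)
```

View pics/e.png

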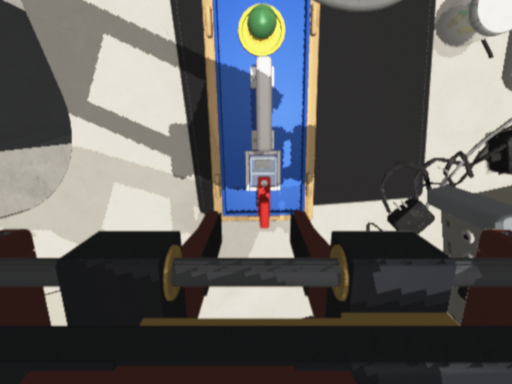

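The bar now lies along the tray axis over the insert: fin at (264,203), long end at (264,182). The fin is at 74.0° and the handle at 74.5°, so it is locked. Next is the handle.

```bash
python3 -m pendant '[10,25,0,1,0,10,25,0,0,0,9,25,0,0,0,0,0,-30,0,0,0,0,-30,0,0,0,0,-25,0,0,0,0,-15,0,0,0,0,-10,0,0,0,0,0,0,0,0,0,0,0,0]'
```

```text
time_s: 8.88
position: [0.5053, -0.2119, 0.1473]
tool_rot: [2.495, 1.907, 0.001]
ft_force: [0.1, -0.2, 0.2]
grip_width: 0.502
grasp_force: 0.0
```

Aligned with the handle. I'll close firmly, then lift gently.

```bash
python3 -m pendant '[0,0,-3,0,-0.4,0,0,0,0,-0.6,0,0,0,0,-0.8,0,0,0,0,-0.9,0,0,0,0,-0.9,0,0,0,0,-0.9,0,0,0,0,-0.9]' 40 && python3 -m pendant '[0,0,1,0,-0.9,0,0,2,0,-0.9,0,0,3,0,-0.9,0,0,4,0,-0.9,0,0,6,0,-0.9,0,0,8,0,-0.9,0,0,9,0,-0.9,0,0,10,0,-0.9,0,0,10,0,-0.9,0,0,10,0,-0.9,0,0,8,0,-0.9,0,0,6,0,-0.9,0,0,4,0,-0.9,0,0,2,0,-0.9,0,0,0,0,-0.9,0,0,0,0,-0.9,0,0,0,0,-0.9,0,0,0,0,-0.9]'
python3 - <<'E'
from h import *
s=snap("wrist");w=snap("scene")
cv2.imwrite("pics/f.png",np.hstack([s["image"][:240,150:400],w["image"][150:390,200:450]]))
E
```

```text
time_s: 9.75
position: [0.505, -0.2117, 0.1438]
tool_rot: [2.496, 1.908, 0.0]
ft_force: [1.3, 0.6, 1.8]
grip_width: 0.162
grasp_force: 40.0
time_s: 12.0
position: [0.5047, -0.2116, 0.2265]
tool_rot: [-2.496, -1.908, 0.0]
ft_force: [0.3, 0.2, -4.9]
grip_width: 0.157
grasp_force: 40.0Traceback (most recent call last):
  File "<stdin>", line 3, in <module>
    return _nx.concatenate(arrs, 1, dtype=dtype, casting=casting)
           ~~~~~~~~~~~~~~~^^^^^^^^^^^^^^^^^^^^^^^^^^^^^^^^^^^^^^^
ValueError: all the input array dimensions except for the concatenation axis must match exactly, but along dimension 0, the array at index 0 has size 240 and the array at index 1 has size 234
```

Run:
```python
import numpy as np,cv2
s=np.load('/tmp/wrist.npz');w=np.load('/tmp/scene.npz')
cv2.imwrite("pics/f.png",np.hstack([s["image"][:230,150:400],w["image"][150:380,200:450]]))
```

```text
(no output)
```

View pics/f.png

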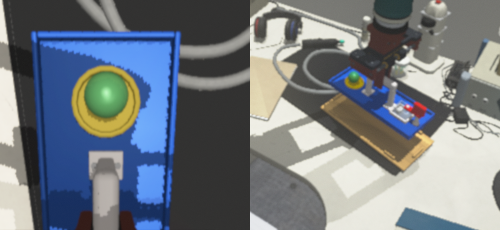

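The tray hangs level, with the ball in the pocket at (105,95) and the button still over the insert. I'll carry it smoothly to the folder.

```bash
python3 -m pendant '[0,2,0,0,-0.9,-1,5,0,0,-0.9,-1,8,0,0,-0.9,-1,11,0,0,-0.9,-2,14,0,0,-0.9,-2,17,0,0,-0.9,-2,20,0,0,-0.9,-2,23,0,0,-0.9,-3,24,0,0,-0.9,-3,25,0,0,-0.9,-3,25,0,0,-0.9,-3,25,0,0,-0.9,-3,24,0,0,-0.9,-3,24,0,0,-0.9]' && python3 -m pendant '[-2,23,0,0,-0.9,-2,20,0,0,-0.9,-2,17,0,0,-0.9,-1,14,0,0,-0.9,-1,11,0,0,-0.9,-1,8,0,0,-0.9,0,5,0,0,-0.9,0,2,0,0,-0.9,0,0,0,0,-0.9,0,0,0,0,-0.9,0,0,0,0,-0.9,0,0,0,0,-0.9,0,0,0,0,-0.9,0,0,0,0,-0.9]'
python3 - <<'E'
from h import *
s=snap("wrist");w=snap("scene");b=snap("side")
P=pts(w);H,S,V=cv2.split(cv2.cvtColor(w["image"],cv2.COLOR_BGR2HSV))
m=(H>100)&(H<130)&(S>130)&(w["range_z"]>0)&(P[...,2]>.06)&(P[...,2]<.16)&(P[...,0]<.65)&(P[...,0]>.25)&(abs(P[...,1]-.13)<.17);q=P[m]
print('tray',len(q),cv2.minAreaRect(q[:,:2].astype(np.float32)*1000))
pl=np.linalg.lstsq(np.c_[q[:,:2],np.ones(len(q))],q[:,2],rcond=None)[0];print('plane',pl,np.percentile(q[:,2],[5,50,95]))
cv2.imwrite("pics/g.png",np.hstack([s["image"][:230,150:400],w["image"][130:360,120:370],b["image"][150:380,150:400]]))
E
```

```text
time_s: 13.85
position: [0.4751, 0.0371, 0.2267]
tool_rot: [-2.495, -1.908, -0.0]
ft_force: [0.9, 0.2, -5.3]
grip_width: 0.154
grasp_force: 40.0
time_s: 15.6
position: [0.4668, 0.1353, 0.2266]
tool_rot: [-2.496, -1.908, 0.0]
ft_force: [-0.7, -0.7, -4.8]
grip_width: 0.161
grasp_force: 40.0
tray 859 ((465.96820068359375, 131.60293579101562), (250.95883178710938, 101.6850814819336), 75.073486328125)
plane [-0.01802329 -0.00943453  0.11360045] [0.09987557 0.10233764 0.11222411]
```

View pics/g.png

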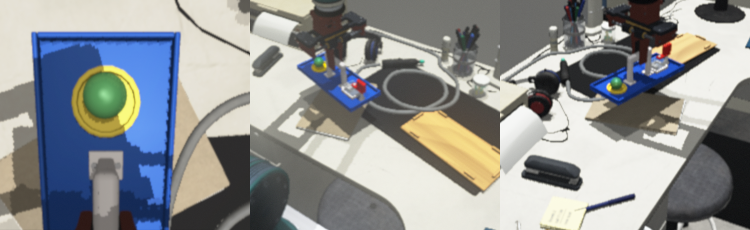

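The tray is level and centred over the folder, with its underside at about 97 mm. The ball is in the pocket at (105,95) in the left panel, and the bar is over the insert. Handing in.

```bash
python3 -c "
from plant import finish_job
print(finish_job())"
```

```text
the job is handed in; nothing more can be done
None
```

The turnbutton is locked over the insert, and the tray is held still and level about 97 mm above the desk, within a few mm of the folder's centre, with the ball in its pocket. The job is handed in, but no verdict was returned.

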